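# Turn over a settled sample jar and load it on the roller mixer

### The arm

A 6-joint arm with a two-finger parallel gripper is mounted at the origin on the work surface. World frame = base frame: x ahead of the robot, y to its left, z up, the work surface at z = 0. Lengths are in m, angles in rad, forces in N, time in s.
With the tool pointing down it reaches from about 0.35 to 0.85 m from the base axis. Payload 8.1 kg.
Tool frame: the origin (TCP) lies midway between the tips of the shut fingers; the grasp point (between the pads) lies 19 mm behind it (grip_depth is the z of the grasp point in the tool frame, in m); z points along the fingers, y is the line along which they close (so a half turn about z gives the same grasp; the last joint's range is limited). The gripper opens to 93 mm and grips with 3 to 60 N. Pads are 15 mm wide; open, the fingers measure 128 mm over their backs; the gripper's body (75 mm by 188 mm) begins 65 mm behind the grasp point.
Start: joints at [1.196, 0.13, 1.488, -0, 1.523, -0.085], TCP at [0.171, 0.575, 0.219] pointing down, gripper open.
Joint ranges: [-2.96, 2.96], [-0.89, 2.26], [0.02, 2.5], [-1.34, 4.48], [0, 2.73], [-2.66, 2.66]. Speed limits (rad/s): [2.39, 2.39, 2.79, 3.14, 3.14, 3.14].

### API

Orientations are given as a unit quaternion [w, x, y, z].
In Python, from plant import observe, read_camera, camera_model, job_done, grip_depth gives the robot as it stands.
- The arm moves only by the tool send_rows, never from a script. Its argument "series" is a list of rows, each a list of 7 numbers: the gripper command: -1 is fully open, 1 is shut, values between are in proportion, then the shift along the tool's x, y, z each as a share of 15 cm, from -1 to 1, then the turn, a rotation vector about the tool's x, y, z each as a share of pi/2 rad, from -1 to 1. A call has 1 to 10 rows; each row is the pose to reach, as a shift and turn from the pose commanded when the call began, along the tool's axes at that moment; what a row does not reach only later rows make up. A row lasts 1/8 s, in which the tool goes at most 62.5 mm and 10.7 degrees, less where a joint would pass 70% of its speed; a pose out of reach is approached as far as the arm can. A call with a number of a shift or a turn outside -1 to 1 is refused whole. A call with a gripper value outside its range is refused whole. The fingers move at their own pace and stop on an object; the grip force is fixed at half the most. Time passes only in rows, so rows that repeat a pose let the fingers close. It gives the time, the measured TCP pose, the force, the opening and the grip force at its end, in the units of the state.
- observe(): the state, without advancing time (a new reading comes with each control period).
- read_camera(name): name is "side" or "top"; returns the picture (400x640x3 uint8, red, green, blue); there is no depth.
- camera_model(name): a dict with "camera_matrix" (3x3 intrinsics, pixels), "k1" (the pictures are not rectified: a ray, as slopes to the right and down, at radius r is drawn at 1 + k1 r^2 times it, then the intrinsics apply), "view" (4x4, takes a point from world to camera coordinates). Camera axes: x right, y up, looking along -z (the intrinsics and any distortion apply to the point x, -y, -z); pixel columns grow to the right and rows downward; lengths in m; the calibration is good to about 2 mm. A picture is of the moment at which its call begins. camera_model takes no time and is no camera call.
- job_done(): hands the job in; it is judged then, once.
The state is a dict: "time": time; "qpos": joint angles; "qd": joint speeds; "tau": joint torques, N m; "tcp_pos": TCP position; "eef_rot": TCP orientation; "ft_force": force on the tool from outside, world axes, zero at the start; "ft_torque": the same for the moment, N m; "grip_width": opening from 0.0 (shut) to 1.0 (fully open); "grasp_force": force on a finger pad.
Only numpy, scipy, OpenCV 4.12 (cv2) and the standard library are available. Lean on these libraries where they do the work, as an engineer would, in place of code of your own. Each camera call takes 0.05 s, during which the arm holds its last target. There are 200 camera calls.

### The job

Take the orange-capped jar from the tray, lay it on the middle of the blue tape, lengthwise along the tape with its label up, and let go. Then roll it along the bench, without lifting it, until it rests on the green tape with its label underneath, so that the settled sample is turned over. Let go, then pick it up again and lower it, without dropping it, into the empty groove of the roller mixer, lying between the two rollers, and leave everything else where it is.

Things in the scene. Friction and masses are not known exactly. Their poses are not given: they have to be found in the camera images.
- jar: Closed sample jar, lying: amber body 50 mm in diameter, 48 mm long, with white label; orange cap 47 mm in diameter, 18 mm long; 66 mm overall, 0.14 kg. Origin on its axis, mid-length (25 mm above a flat surface it lies on; the amber part's middle is 9 mm from it towards the base). x axis from base to cap, z axis out through the label's middle. Starts label up in one of the two tray pockets.
- jar_label (a point): Middle of the jar's label, on its surface, 25 mm from its axis. How the jar rolls: half a turn takes it 78.5 mm; pressed lightly on top by something flat that moves along, it rolls without slipping by half of what that moves. At rest it stays; pushed and let go, it coasts to a stop in a few centimetres.
- tray: Fixed navy tray, 220 mm (x) by 100 mm (y), floor 6 mm thick, origin under its centre. Two pockets, at x = -55 and +55 mm; in each a jar lies along y, axis 31 mm above the bench. Walls 36 mm high stand 5 mm beyond the jars' ends; lugs 22 mm high at each pocket's corners stop it rolling. Between the lugs, 46 mm at the jar's middle are open for fingers on both sides, 28 mm wide, down to the floor.
- spare_jar: The same jar with a white cap, in the tray's other pocket; to be left alone. Origin and axes as for the orange-capped jar.
- lane: The two strips of tape on the bench, flat and fixed: each 115 mm long (along the lane's x) and 25 mm wide, parallel, middle lines 78.5 mm apart, which is half a turn of the jar. Origin on the bench halfway between them; y points from the green tape to the blue one.
- blue_tape (a point): Middle of the blue tape, on the bench surface; axes as the lane's (x along the tape). The jar is first laid here, centred on the tape.
- green_tape (a point): Middle of the green tape, on the bench surface; axes as the lane's (x along the tape). The jar is rolled to here.
- mixer: Fixed roller mixer, off: 412 mm (x) by 270 mm (y), origin under the middle of its rollers. Five black rollers, 30 mm thick, that do not turn, run along x from -145 to 145 mm, axes 72 mm above the bench at y = -104, -52, 0, 52, 104 mm. End housings 96 mm high. Of the grooves at y = -78, -26, 26, 78 mm the one at 26 is empty, the others hold tubes. A jar in it has room for fingers at its ends but not at its sides.
- groove (a point): Where the jar's centre lies in the empty groove, midway along the rollers: 102 mm above the bench. Axes as the mixer's: x along the rollers. The jar may lie anywhere along the groove, cap either way, turned about its own axis at will.
- tube_a: Sample tube lying in one of the other grooves: 36 mm in diameter, 110 mm long along its x, light grey with a coloured cap, origin at its middle; its axis lies 92 mm and its top 110 mm above the bench. To be left alone.
- tube_b: A second such tube, in another groove.
- tube_c: A third such tube, in another groove.
- petri: Loose closed Petri dish, 93 mm across, 17 mm high, origin under its centre; to be left alone.
- marker: Loose black marker pen, 140 mm long along its x, 17 mm thick, origin under its middle; to be left alone.
- scissors: Loose scissors, 160 mm long along its x, 9 mm thick, origin under the pivot; to be left alone.
Not all that is in view belongs to the job. What is shaped like the jar but yellow is not meant.

How it is judged:
On the way, in this order (a step that is already met when the one before it is completed fails the run):
1. the jar lies on the blue tape, along it, label up, at rest and let go (within 12.5 mm across the tape, 26 mm along it, 0.2 rad; label within 0.7 rad of up) (y of jar in the frame of blue_tape between -0.0125 and 0.0125 m and x of jar in the frame of blue_tape between -0.026 and 0.026 m and angle between the x axis of jar and the x axis of lane, either way round below 0.2 rad and height (world z) of jar below 0.029 m and angle between jar's own z axis and vertical below 0.7 rad and not (contact force between the fingers and jar above 0.1 N) and linear speed of jar below 0.02 m/s and angular speed of jar below 0.6 rad/s), for 0.2 s.
2. the jar rolls along the bench between the tapes: it is on its way over, the label facing sideways (angle between jar's own z axis and vertical between 0.9 and 2.3 rad and height (world z) of jar below 0.029 m and y of jar in the frame of lane between -0.03 and 0.03 m and x of jar in the frame of lane between -0.035 and 0.035 m), for 0.05 s.
3. the jar rests on the green tape, along it, label underneath, at rest and let go (same tolerances; label over 2.0 rad from up) (y of jar in the frame of green_tape between -0.0125 and 0.0125 m and x of jar in the frame of green_tape between -0.026 and 0.026 m and angle between the x axis of jar and the x axis of lane, either way round below 0.2 rad and height (world z) of jar below 0.029 m and angle between jar's own z axis and vertical above 2 rad and not (contact force between the fingers and jar above 0.1 N) and linear speed of jar below 0.02 m/s and angular speed of jar below 0.6 rad/s), for 0.2 s.
4. the jar is lowered into the empty groove while still held (y of jar in the frame of groove between -0.006 and 0.006 m and z of jar in the frame of groove between -0.006 and 0.006 m and x of jar in the frame of groove between -0.105 and 0.105 m and angle between the x axis of jar and the x axis of mixer, either way round below 0.1 rad and contact force between the fingers and jar above 0.3 N), for 0.05 s.
At the end, for the whole second after the job is handed in: The jar lies in the mixer's empty groove: centre within 6 mm of the groove's middle line and resting height, within 105 mm of mid-roller, axis within 0.1 rad of the rollers', still and let go. Spare jar moved under 20 mm, tubes under 25 mm, dish, marker and scissors under 30 mm (y of jar in the frame of groove between -0.006 and 0.006 m and z of jar in the frame of groove between -0.006 and 0.006 m and x of jar in the frame of groove between -0.105 and 0.105 m and angle between the x axis of jar and the x axis of mixer, either way round below 0.1 rad and linear speed of jar below 0.02 m/s and angular speed of jar below 0.6 rad/s and not (contact force between the fingers and jar above 0.1 N) and distance of spare_jar from where it was at the start of the episode below 0.02 m and distance of each of tube_a, tube_b, tube_c from where it was at the start of the episode below 0.025 m and distance of each of petri, marker, scissors from where it was at the start of the episode below 0.03 m); the robot touches nothing.
It fails at once if the jar is lifted on its way between the two tapes (height (world z) of jar between 0.034 and 0.09 m and angle between jar's own z axis and vertical above 0.8 rad and y of jar in the frame of lane between -0.022 and 0.022 m and x of jar in the frame of lane between -0.05 and 0.05 m).
It fails at once if the spare jar is disturbed (distance of spare_jar from where it was at the start of the episode above 0.02 m).
It fails at once if a tube on the mixer is knocked out of place (distance of any of tube_a, tube_b, tube_c from where it was at the start of the episode above 0.025 m).
It fails at once if the Petri dish, marker or scissors are pushed about (distance of any of petri, marker, scissors from where it was at the start of the episode above 0.03 m).
It also fails if it takes over 69 s, if anything falls off the work surface, if the arm or the gripper's body presses on something with over 40 N, if the wrist force passes 120 N, or if a joint passes its speed limit or range.

## Working session

There is one attempt and no reset: what is moved stays moved. The work goes in short steps, Python scripts to look and compute and a tool call to move; the robot and the scene stay as the last step left them, time stands still between calls to the robot, and variables do not carry over. Pictures are saved under pics/ and viewed, at most 10 in all, crops included, and the job is handed in when it is done.

Besides the shell and the picture viewer there is one more tool, called as a command line: name --pt "numbers of a row" for each row, then --argument value for the rest. send_rows: Moves the arm, as the interface text tells. Shift numbers are shares of 15 cm and turn numbers shares of pi/2 rad, none past 1 either way. Its arguments: {"type":"object","properties":{"series":{"type":"array","items":{"type":"array","items":{"type":"number","minimum":-1,"maximum":1}}}},"required":["series"]}

```bash
mkdir -p pics
python3 - <<'E'
from plant import *
import cv2
for n in("top","side"):
    cv2.imwrite(f"pics/{n}0.png",read_camera(n)[:,:,::-1]); m=camera_model(n); print(n,m)
s=observe();print(s,grip_depth)
E
```

```text
top {'camera_matrix': array([[460.57139301,   0.        , 316.99855439],
       [  0.        , 460.57139301, 203.50406801],
       [  0.        ,   0.        ,   1.        ]]), 'k1': -0.07021375063873118, 'view': array([[ 0.02144822, -0.99969442,  0.01229003, -0.05232309],
       [ 0.98132704,  0.02340126,  0.19091784, -0.58251725],
       [-0.1911471 ,  0.00796569,  0.98152908, -1.02989921],
       [ 0.        ,  0.        ,  0.        ,  1.        ]])}
side {'camera_matrix': array([[429.5794227 ,   0.        , 327.3460344 ],
       [  0.        , 429.5794227 , 196.86852779],
       [  0.        ,   0.        ,   1.        ]]), 'k1': -0.0663905452327014, 'view': array([[-0.99365933, -0.11222356, -0.0068569 ,  0.55785303],
       [ 0.07733678, -0.72648235,  0.68281946, -0.12349185],
       [-0.08160985,  0.67795963,  0.73055497, -0.98612945],
       [ 0.        ,  0.        ,  0.        ,  1.        ]])}
{'time': 0.1, 'qpos': array([ 1.19561311e+00,  1.31094430e-01,  1.48916138e+00,  1.26368228e-05,
        1.52302098e+00, -8.53848947e-02]), 'qd': array([ 0.00153045, -0.00106661, -0.00131296,  0.00172425,  0.00104934,
        0.00013276]), 'tau': array([ 1.49583793e-03, -5.61333811e+01, -4.93100059e+01,  7.70672481e-02,
        2.90546066e-02, -5.05780838e-05]), 'tcp_pos': array([0.17122998, 0.57450698, 0.21769205]), 'eef_rot': array([-1.98349343e-04,  1.44392903e-01,  9.89520076e-01, -8.18396243e-04]), 'ft_force': array([-0.22845952, -0.11597377, -0.26864782]), 'ft_torque': array([ 0.00433864, -0.0272187 , -0.06029356]), 'grasp_force': 0.0, 'grip_width': 0.9992506584726171} -0.0188
```

View pics/top0.png

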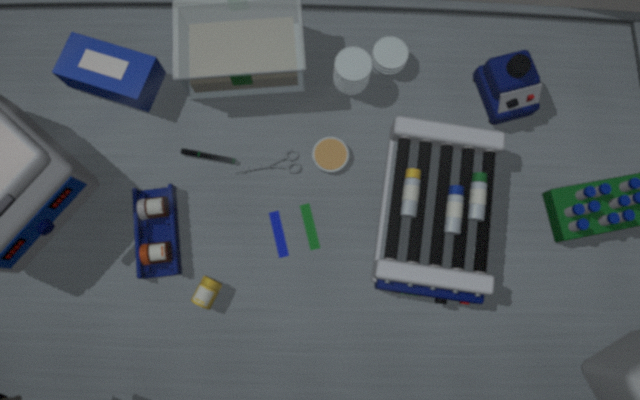

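View pics/side0.png

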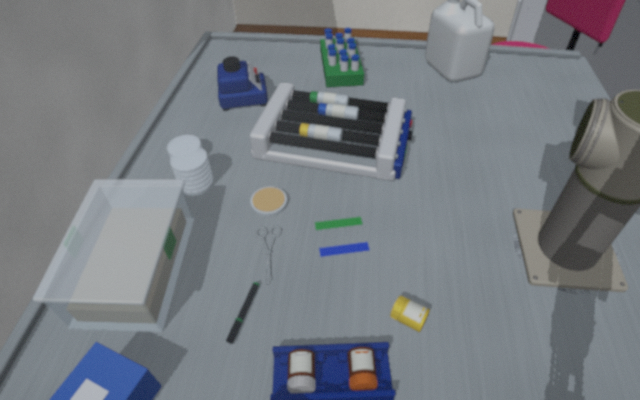

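Candidates for the jar in the top view:
- (152,253): orange cap, in the tray.
- (152,208): white cap, in the tray. This is the spare jar.
- (205,292): yellow, loose on the bench. This is the decoy.

The one at (152,253) fits. The blue tape is at (279,234), the green tape at (310,227), and the mixer's empty groove is near column 433. I'll confirm with enlarged crops and measure.

```bash
cat > h.py <<'E'
import numpy as np, cv2
from plant import *
def ray(n,px):
    m=camera_model(n); p=cv2.undistortPoints(np.float64(px).reshape(-1,1,2),m["camera_matrix"],np.array([m["k1"],0,0,0]))[:,0]
    R,t=m["view"][:3,:3],m["view"][:3,3]
    return -R.T@t, np.c_[p[:,0],-p[:,1],-np.ones(len(p))]@R
def onz(n,px,z):
    c,d=ray(n,px); return c+d*((z-c[2])/d[:,2])[:,None]
def cross(pa,pb):   # midpoint of top/side rays and gap
    (ca,da),(cb,db)=ray("top",pa),ray("side",pb); da,db=da[0],db[0]
    s=np.linalg.lstsq(np.c_[da,-db],cb-ca,rcond=None)[0]; a,b=ca+s[0]*da,cb+s[1]*db
    return (a+b)/2,np.linalg.norm(a-b)
def proj(n,P):
    m=camera_model(n); c=np.atleast_2d(P)@m["view"][:3,:3].T+m["view"][:3,3]
    q=cv2.projectPoints(c*[1,-1,-1],np.zeros(3),np.zeros(3),m["camera_matrix"],np.array([m["k1"],0,0,0,0]))[0][:,0]
    return q
def blobs(img,lo,hi,amin=25):
    k=cv2.inRange(cv2.cvtColor(img,cv2.COLOR_RGB2HSV),np.array(lo),np.array(hi))
    cs=cv2.findContours(k,cv2.RETR_EXTERNAL,cv2.CHAIN_APPROX_NONE)[0]
    return [(cv2.contourArea(c),c[:,0]) for c in cs if cv2.contourArea(c)>amin]
E
python3 - <<'E'
from h import *
T=cv2.imread("pics/top0.png")[:,:,::-1].copy();S=cv2.imread("pics/side0.png")[:,:,::-1].copy()
for n,im in(("top",T),("side",S)):
  for nm,lo,hi in(("blue",(112,150,90),(125,255,255)),("green",(50,120,60),(75,255,255)),("orange",(5,170,90),(14,255,255)),("yellow",(18,140,90),(32,255,255)),("navy",(108,120,30),(125,255,140))):
    for a,c in blobs(im,lo,hi):
      r=cv2.minAreaRect(c.astype(np.float32)); z=0.0 if nm in("blue","green") else .036
      b=onz(n,cv2.boxPoints(r),z)[:,:2]; 
      print(n,nm,a,np.round(r[0],1),"ctr",np.round(b.mean(0),4),"sides",np.round(np.linalg.norm(np.diff(b,axis=0),axis=1)[:2],3),"dirs",np.round(np.degrees(np.arctan2(*(b[1]-b[0])[::-1])),1))
a=cv2.resize(T[175:290,120:225],None,fx=3.5,fy=3.5,interpolation=cv2.INTER_CUBIC)
b=cv2.resize(T[110:310,365:515],None,fx=2.7,fy=2.7,interpolation=cv2.INTER_CUBIC)
o=np.zeros((max(a.shape[0],b.shape[0]),a.shape[1]+b.shape[1],3),np.uint8);o[:a.shape[0],:a.shape[1]]=a;o[:b.shape[0],a.shape[1]:]=b
cv2.imwrite("pics/crop1.png",o[:,:,::-1]);print(o.shape)
E
```

```text
top blue 54.5 [394.9 286. ] ctr [ 0.396  -0.2321] sides [0.013 0.08 ] dirs -9.1
top blue 32.5 [163.7 271.7] ctr [0.4172 0.3286] sides [0.035 0.011] dirs -80.3
top blue 237.0 [163.  234.5] ctr [0.5079 0.3378] sides [0.05  0.047] dirs -88.5
top blue 338.5 [278.3 233.8] ctr [0.5171 0.0537] sides [0.021 0.111] dirs -75.4
top blue 59.0 [155.7 192.3] ctr [0.6136 0.3652] sides [0.053 0.015] dirs -81.4
top blue 44.5 [66.4 72.1] ctr [0.9385 0.6422] sides [0.027 0.038] dirs -6.1
top blue 851.5 [117.7  75.3] ctr [0.9308 0.4994] sides [0.202 0.129] dirs -65.8
top blue 82.5 [106.2  47.5] ctr [1.0119 0.5413] sides [0.029 0.06 ] dirs -3.9
top blue 70.0 [78.5 50. ] ctr [1.0044 0.6179] sides [0.098 0.053] dirs -51.5
top green 51.5 [623.5 224.9] ctr [ 0.5573 -0.8277] sides [0.06  0.014] dirs -80.2
top green 72.5 [634. 214.] ctr [ 0.5866 -0.8602] sides [0.053 0.028] dirs -6.3
top green 312.0 [309.6 226.2] ctr [ 0.5376 -0.0224] sides [0.02 0.11] dirs -74.3
top green 2794.0 [598.8 207. ] ctr [ 0.6038 -0.7667] sides [0.259 0.136] dirs -78.4
top green 66.5 [479.  176.5] ctr [ 0.6745 -0.4506] sides [0.031 0
[... 2680 characters left out ...]
58 0.044] dirs -106.4
side navy 6278.5 [332.5 370.5] ctr [0.5127 0.3472] sides [0.105 0.232] dirs -78.8
side navy 345.0 [402.5 143.9] ctr [ 0.3823 -0.3108] sides [0.297 0.024] dirs -97.3
side navy 1269.5 [241.1  83.6] ctr [ 0.9135 -0.5634] sides [0.164 0.268] dirs -164.4
side navy 42.0 [343.2  54.9] ctr [ 0.5914 -0.7776] sides [0.025 0.081] dirs -143.9
side navy 35.0 [331.3  49.5] ctr [ 0.6385 -0.8126] sides [0.024 0.075] dirs -143.3
side navy 41.0 [351.4  43.2] ctr [ 0.5686 -0.8685] sides [0.028 0.077] dirs -139.1
side navy 41.5 [339.5  38. ] ctr [ 0.6168 -0.9056] sides [0.025 0.087] dirs -150.7
side navy 42.0 [328.1  33.4] ctr [ 0.6644 -0.9392] sides [0.023 0.082] dirs -150.3
(540, 773, 3)
```

View pics/crop1.png

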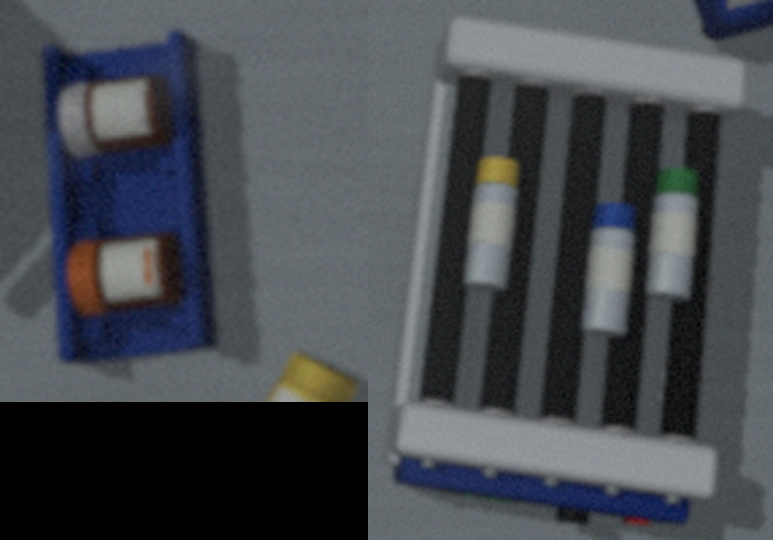

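The crop shows the orange-capped jar at crop (123,272), with its cap to the left (+y) and its label up, in the lower tray pocket. The empty groove is the grey stripe at crop (545,260), top pixel (431,206), between the yellow-capped and blue-capped tubes. Next I'll measure the rollers and triangulate the cap.

Run:
```python
from h import *
T=cv2.imread("pics/top0.png"); g=cv2.GaussianBlur(cv2.cvtColor(T,cv2.COLOR_BGR2GRAY),(3,3),0)
runs=[]
for r in range(150,262,2):
    d=(g[r,385:505]<48).astype(int); e=np.diff(np.r_[0,d,0]); a,b=np.where(e==1)[0],np.where(e==-1)[0]
    runs+=[((i+j-1)/2+385,r,j-i) for i,j in zip(a,b) if 10<=j-i<=16]
runs=np.array(runs); P=onz("top",runs[:,:2],.072)[:,:2]
# direction guess then cluster
th=np.radians(-5.); 
for it in range(4):
    n=np.array([-np.sin(th),np.cos(th)]); s=P@n; s0=s-np.median(s); 
    lab=np.round((s-s.max())/.052); c=[]
    angs=[]
    for k in np.unique(lab):
        q=P[lab==k]
        if len(q)>15: f=np.polyfit(q[:,0],q[:,1],1); angs.append((len(q),np.degrees(np.arctan(f[0])),np.median(q@n),runs[lab==k,2].mean()))
    th=np.radians(np.average([a[1] for a in angs],weights=[a[0] for a in angs]))
print(np.degrees(th));print(np.round(angs,4))
# roller ends on 3rd/2nd columns, tube centre lines
for nm,px in(("end top",(449-0,146)),("end bot",(429,266))): print(nm,onz("top",[px],.072))
print("cap",cross((144,254),(363,380)))
S=cv2.imread("pics/side0.png")[:,:,::-1];Tr=T[:,:,::-1]
for nm,im in(("top",Tr),("side",S)):
  for a,c in blobs(im,(5,150,80),(16,255,255),20): print(nm,a,c.min(0),c.max(0),c.mean(0))
```

```text
-7.419679761360752
[[31.     -7.4044 -0.3553 12.1935]
 [32.     -7.3401 -0.3032 12.2812]
 [56.     -7.6012 -0.2509 11.7679]
 [30.     -7.3412 -0.1993 12.1667]
 [33.     -7.2746 -0.1477 11.1212]]
end top [[ 0.72914584 -0.35379084  0.072     ]]
end bot [[ 0.44126772 -0.29782596  0.072     ]]
cap (array([0.45617633, 0.36390126, 0.04607351]), np.float64(0.0019299232731670407))
top 97.5 [140 245] [147 263] [143.90697674 253.79069767]
side 366.0 [350 371] [375 388] [362.62857143 380.44285714]
```

Rollers are spaced 51.9 mm apart, as they should be, at −7.4°. That puts the groove near (0.588,−0.304). The jar is at about (0.458,0.341) and the tray is turned 5.3°. Blue tape is at (0.5173,0.052), green at (0.5377,−0.0238), and lane x points at 15°. Next, a helper to turn targets into shares.

```bash
cat > go.py <<'E'
import sys, numpy as np
from scipy.spatial.transform import Rotation as R
from plant import observe
# args: x y z yaw(deg of tool y) [x y z yaw ...]: one call each, shares relative to pose at that call
s=observe(); p=s["tcp_pos"]; q=R.from_quat(np.roll(s["eef_rot"],-1))
print("t",round(s["time"],2),"p",np.round(p,4),"yaw",np.round(np.degrees(np.arctan2(*q.as_matrix()[1::-1,1])),2),"f",np.round(s["ft_force"],1),"w",round(93*s["grip_width"],1),"gf",round(s["grasp_force"],1))
a=np.array(sys.argv[1:],float).reshape(-1,4)
for x,y,z,w in a:
    w=np.radians(w); Y=np.array([np.cos(w),np.sin(w),0]); Z=np.array([0,0,-1.]); t=R.from_matrix(np.c_[np.cross(Y,Z),Y,Z])
    d=q.inv().apply(np.array([x,y,z])-p)/.15; r=(q.inv()*t).as_rotvec()/(np.pi/2)
    print(np.round(d,3),np.round(r,3),"len mm",round(np.linalg.norm(d)*150)); p,q=np.array([x,y,z]),t
E
python3 go.py .26 .50 .2 40 .36 .42 .18 5.3 .458 .341 .10 5.3
```

```text
t 0.1 p [0.1712 0.5745 0.2177] yaw 73.4 f [-0.2 -0.1 -0.3] w 92.9 gf 0.0
[-0.709 -0.307  0.118] [-0.001  0.     0.371] len mm 117
[-0.837  0.168  0.133] [0.    0.    0.386] len mm 130
[-0.585  0.602  0.533] [0. 0. 0.] len mm 149
```

send_rows --pt "-0.42 -0.35 -0.15 0.06 0 0 0.12" --pt "-0.42 -0.709 -0.307 0.118 0 0 0.24" --pt "-0.42 -0.709 -0.307 0.118 0 0 0.371" --pt "-0.42 -0.709 -0.307 0.118 0 0 0.371"

```text
time: 0.6
tcp_pos: [0.2605, 0.4999, 0.2005]
eef_rot: [-0.0, 0.423, 0.906, -0.0]
ft_force: [0.1, 0.1, 0.6]
grip_width: 0.712
grasp_force: 0.0
```

send_rows --pt "-0.42 -0.4 0.08 0.06 0 0 0.12" --pt "-0.42 -0.837 0.168 0.133 0 0 0.24" --pt "-0.42 -0.837 0.168 0.133 0 0 0.386" --pt "-0.42 -0.837 0.168 0.133 0 0 0.386"

```text
time: 1.1
tcp_pos: [0.3605, 0.4202, 0.1806]
eef_rot: [-0.0, 0.674, 0.739, -0.0]
ft_force: [0.6, 0.0, -0.5]
grip_width: 0.711
grasp_force: 0.0
```

send_rows --pt "-0.42 -0.3 0.3 0.25 0 0 0" --pt "-0.42 -0.585 0.602 0.533 0 0 0" --pt "-0.42 -0.585 0.602 0.533 0 0 0" --pt "-0.42 -0.585 0.602 0.533 0 0 0"

```text
time: 1.6
tcp_pos: [0.4578, 0.3408, 0.0998]
eef_rot: [-0.001, 0.674, 0.739, -0.001]
ft_force: [-0.9, 0.1, 1.4]
grip_width: 0.709
grasp_force: 0.0
```

```bash
python3 go.py .458 .341 .014 5.3
python3 - <<'E'
from h import *
T=read_camera("top");S=read_camera("side")
a=cv2.resize(T[170:300,90:230],(400,371));b=cv2.resize(S[250:400,250:450],(400,300))
o=np.zeros((371,800,3),np.uint8);o[:,:400]=a;o[:300,400:]=b
cv2.imwrite("pics/app.png",o[:,:,::-1])
E
```

```text
t 1.6 p [0.4578 0.3408 0.0998] yaw 5.31 f [-0.9  0.1  1.4] w 66.0 gf 0.0
[0.001 0.003 0.572] [-0.002  0.001  0.   ] len mm 86
```

View pics/app.png

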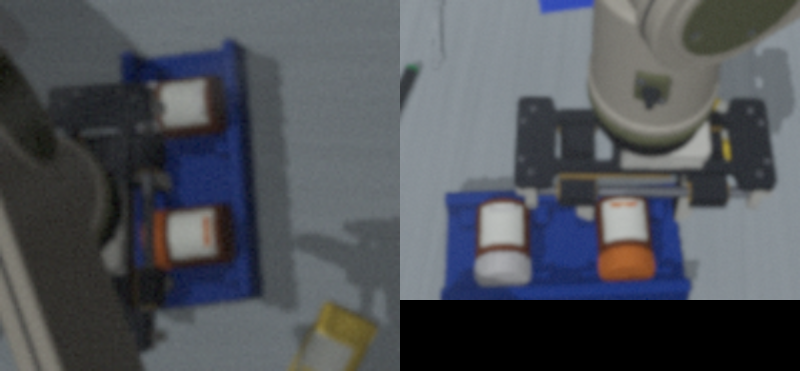

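Run:
```python
from h import *
d=np.array([np.cos(np.radians(5.3)),np.sin(np.radians(5.3)),0])
o=np.array([.458,.341,0])
P=[o+[0,0,.1],o+[0,0,.1]+.042*d,o+[0,0,.1]-.042*d,o+[0,0,.056],o+[0,0,.031]+.025*d,o+[0,0,.031]-.025*d]
q=proj("side",P); print(np.c_[400+(q[:,0]-250)*2,(q[:,1]-250)*2])
q=proj("top",P); print(np.c_[(q[:,0]-90)*400/140,(q[:,1]-170)*371/130])
S=read_camera("side"); 
for a,c in blobs(S,(5,150,80),(16,255,255),60): print(a,c.min(0),c.max(0))
```

```text
[[630.16465944 210.18603572]
 [580.47923917 209.51319204]
 [679.84947552 210.71380928]
 [627.19057078 230.26324969]
 [598.02193359 240.52213973]
 [653.20339586 241.21348633]]
[[159.15374838 231.20273521]
 [158.9304831  177.98610084]
 [159.49985826 285.16022894]
 [178.09578021 236.08574369]
 [187.93808005 208.83620549]
 [188.50622541 268.76921738]]
367.5 [350 371] [375 388]
```

The fingers straddle the orange jar: its edges at crop (598–655) match the predicted 598–653. Going down to grip.

send_rows --pt "-0.42 0 0 0.2 0 0 0" --pt "-0.42 0 0 0.4 0 0 0" --pt "-0.42 0 0 0.55 0 0 0" --pt "-0.42 0 0 0.572 0 0 0" --pt "-0.42 0 0 0.572 0 0 0"

```text
time: 2.38
tcp_pos: [0.4584, 0.3426, 0.0166]
eef_rot: [0.0, 0.673, 0.739, 0.001]
ft_force: [0.4, -0.4, 0.4]
grip_width: 0.71
grasp_force: 0.0
```

send_rows --pt "1 0 0 0 0 0 0" --pt "1 0 0 0 0 0 0" --pt "1 0 0 0 0 0 0" --pt "1 0 0 0 0 0 0" --pt "1 0 0 0 0 0 0"

```text
time: 3.0
tcp_pos: [0.4591, 0.342, 0.0165]
eef_rot: [0.0, 0.674, 0.739, 0.001]
ft_force: [0.5, 0.7, 5.3]
grip_width: 0.534
grasp_force: 29.7
```

send_rows --pt "1 0 0 -0.1 0 0 0" --pt "1 0 0 -0.4 0 0 0" --pt "1 0 0 -0.7 0 0 0" --pt "1 0 0 -0.75 0 0 0"

```text
time: 3.5
tcp_pos: [0.4603, 0.3427, 0.1325]
eef_rot: [0.001, 0.674, 0.739, 0.003]
ft_force: [0.6, 0.6, -1.7]
grip_width: 0.531
grasp_force: 29.7
```

```bash
python3 go.py .48 .24 .125 -35 .510 .130 .11 -75 .5173 .052 .05 -75
```

```text
t 3.5 p [0.4603 0.3427 0.1325] yaw 5.26 f [ 0.6  0.6 -1.7] w 49.4 gf 29.7
[-0.694  0.068  0.048] [ 0.003 -0.003  0.447] len mm 105
[-0.486  0.584  0.1  ] [0.    0.    0.444] len mm 115
[-0.088  0.515  0.4  ] [0. 0. 0.] len mm 99
```

send_rows --pt "1 -0.25 0.02 0.02 0 0 0.11" --pt "1 -0.5 0.04 0.04 0 0 0.22" --pt "1 -0.694 0.068 0.048 0 0 0.33" --pt "1 -0.694 0.068 0.048 0 0 0.447" --pt "1 -0.694 0.068 0.048 0 0 0.447"

```text
time: 4.12
tcp_pos: [0.4771, 0.238, 0.1194]
eef_rot: [-0.0, 0.887, 0.462, -0.001]
ft_force: [-0.3, -0.2, -0.4]
grip_width: 0.531
grasp_force: 29.7
```

send_rows --pt "1 -0.15 0.15 0.03 0 0 0.11" --pt "1 -0.3 0.35 0.06 0 0 0.22" --pt "1 -0.486 0.584 0.1 0 0 0.33" --pt "1 -0.486 0.584 0.1 0 0 0.444" --pt "1 -0.486 0.584 0.1 0 0 0.444"

```text
time: 4.75
tcp_pos: [0.5074, 0.1286, 0.1049]
eef_rot: [-0.0, 0.991, 0.133, -0.001]
ft_force: [0.0, 0.2, -1.3]
grip_width: 0.531
grasp_force: 29.7
```

send_rows --pt "1 -0.04 0.25 0.1 0 0 0" --pt "1 -0.088 0.515 0.25 0 0 0" --pt "1 -0.088 0.515 0.4 0 0 0" --pt "1 -0.088 0.515 0.4 0 0 0"

```text
time: 5.25
tcp_pos: [0.5131, 0.0512, 0.0434]
eef_rot: [-0.0, 0.991, 0.134, -0.002]
ft_force: [-0.7, -0.1, -1.2]
grip_width: 0.535
grasp_force: 29.7
```

```bash
python3 go.py .5173 .052 .0115 -75;  python3 - <<'E'
from h import *
T=read_camera("top");S=read_camera("side")
a=cv2.resize(T[190:290,220:350],(400,308));b=cv2.resize(S[180:300,270:430],(400,300))
o=np.zeros((308,800,3),np.uint8);o[:,:400]=a;o[:300,400:]=b
cv2.imwrite("pics/place.png",o[:,:,::-1])
E
```

```text
t 5.25 p [0.5131 0.0512 0.0434] yaw -74.57 f [-0.7 -0.1 -1.2] w 49.7 gf 29.7
[0.029 0.002 0.213] [-0.001  0.003  0.005] len mm 32
```

View pics/place.png

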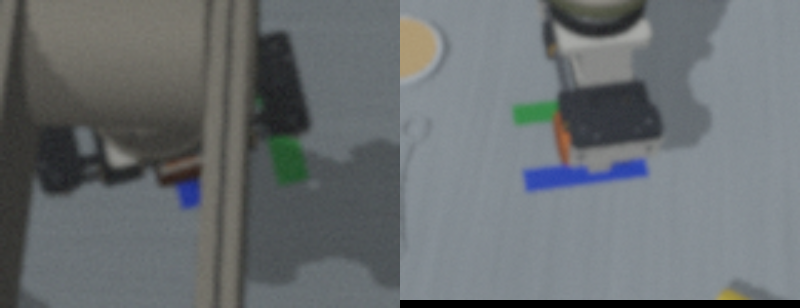

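The jar hangs over the blue tape with its cap towards +x. Lowering it.

send_rows --pt "1 0.029 0.002 0.1 0 0 0" --pt "1 0.029 0.002 0.17 0 0 0" --pt "1 0.029 0.002 0.19 0 0 0" --pt "1 0.029 0.002 0.19 0 0 0" --pt "1 0.029 0.002 0.19 0 0 0"

```text
time: 5.98
tcp_pos: [0.5198, 0.0515, 0.0174]
eef_rot: [0.0, 0.991, 0.131, 0.0]
ft_force: [-0.8, 0.9, -1.5]
grip_width: 0.532
grasp_force: 29.7
```

```bash
python3 go.py .5173 .052 .0105 -75
```

```text
t 5.97 p [0.5198 0.0515 0.0174] yaw -74.92 f [-0.8  0.9 -1.5] w 49.4 gf 29.7
[-0.015 -0.007  0.046] [ 0.    -0.     0.001] len mm 7
```

send_rows --pt "1 -0.01 -0.005 0.02 0 0 0" --pt "1 -0.01 -0.005 0.035 0 0 0" --pt "1 -0.01 -0.005 0.035 0 0 0" --pt "1 -0.01 -0.005 0.035 0 0 0"

```text
time: 6.48
tcp_pos: [0.5179, 0.0519, 0.0118]
eef_rot: [0.0, 0.991, 0.131, 0.0]
ft_force: [-0.7, -0.2, -0.9]
grip_width: 0.533
grasp_force: 29.7
```

```bash
python3 go.py .5173 .052 .0105 -75
```

```text
t 6.47 p [0.5179 0.0519 0.0118] yaw -74.93 f [-0.7 -0.2 -0.9] w 49.6 gf 29.7
[-0.004 -0.002  0.009] [ 0.    -0.     0.001] len mm 1
```

send_rows --pt "1 0 0 0.007 0 0 0" --pt "1 0 0 0.01 0 0 0" --pt "1 0 0 0.01 0 0 0"

```text
time: 6.85
tcp_pos: [0.518, 0.0519, 0.0105]
eef_rot: [0.0, 0.991, 0.131, 0.0]
ft_force: [-0.2, -0.4, 1.2]
grip_width: 0.534
grasp_force: 29.7
```

```bash
python3 go.py
```

```text
t 6.85 p [0.518  0.0519 0.0105] yaw -74.92 f [-0.2 -0.4  1.2] w 49.7 gf 29.7
```

Touching (the force rose by about 2 N). Opening and waiting.

send_rows --pt "-0.35 0 0 0 0 0 0" --pt "-0.35 0 0 0 0 0 0" --pt "-0.35 0 0 0 0 0 0" --pt "-0.35 0 0 0 0 0 0" --pt "-0.35 0 0 0 0 0 0" --pt "-0.35 0 0 0 0 0 0"

```text
time: 7.6
tcp_pos: [0.5179, 0.0519, 0.0103]
eef_rot: [-0.0, 0.991, 0.131, -0.0]
ft_force: [0.3, -0.0, -0.2]
grip_width: 0.678
grasp_force: 0.0
```

```bash
python3 go.py .5180 .0519 .085 -75
python3 - <<'E'
from h import *
S=read_camera("side"); cv2.imwrite("pics/rel.png",cv2.resize(S[190:280,290:410],(640,480))[:,:,::-1])
print([(a,c.mean(0)) for a,c in blobs(S,(5,150,80),(16,255,255),10)])
E
```

```text
t 7.6 p [0.5179 0.0519 0.0103] yaw -74.92 f [ 0.3 -0.  -0.2] w 63.1 gf 0.0
[ 0.001  0.    -0.498] [-0.     0.     0.001] len mm 75
[]
```

View pics/rel.png

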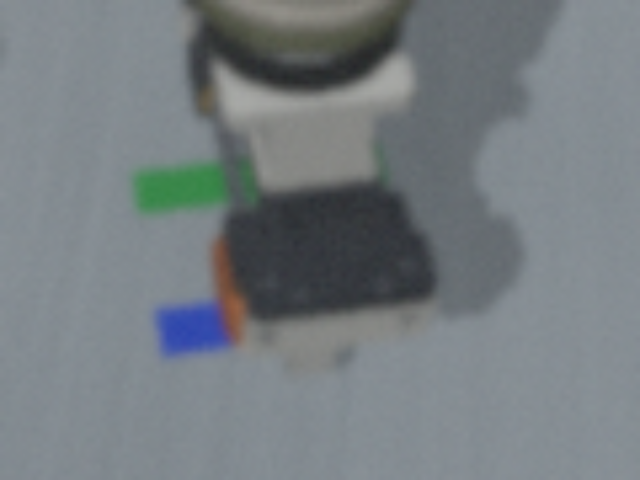

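The gripper hides most of the jar, but the cap end shows at (330–334,250) on the blue tape, roughly where it should be. I'll narrow the fingers to a loose cage and roll halfway towards green, which is +tool y. Then I'll look.

send_rows --pt "-0.22 0 0 0 0 0 0" --pt "-0.22 0 0 0 0 0 0" --pt "-0.22 0 0.06 0 0 0 0" --pt "-0.22 0 0.12 0 0 0 0" --pt "-0.22 0 0.18 0 0 0 0" --pt "-0.22 0 0.22 0 0 0 0" --pt "-0.22 0 0.26 0 0 0 0" --pt "-0.22 0 0.28 0 0 0 0" --pt "-0.22 0 0.28 0 0 0 0" --pt "-0.22 0 0.28 0 0 0 0"

```text
time: 8.9
tcp_pos: [0.5287, 0.0115, 0.0103]
eef_rot: [-0.0, 0.991, 0.131, -0.0]
ft_force: [0.7, -0.0, 0.2]
grip_width: 0.61
grasp_force: 0.0
```

send_rows --pt "-0.5 0 0 0 0 0 0" --pt "-0.5 0 0 0 0 0 0" --pt "-0.5 0 0 0 0 0 0" --pt "-0.5 0 0 -0.2 0 0 0" --pt "-0.5 0 0 -0.6 0 0 0" --pt "-0.5 0 0.4 -0.8 0 0 0" --pt "-0.5 0 0.8 -0.8 0 0 0" --pt "-0.5 0 0.95 -0.8 0 0 0" --pt "-0.5 0 0.95 -0.8 0 0 0"

```text
time: 10.02
tcp_pos: [0.5656, -0.1274, 0.1297]
eef_rot: [-0.0, 0.992, 0.13, -0.0]
ft_force: [-0.7, 0.2, 0.3]
grip_width: 0.752
grasp_force: 0.0
```

```bash
python3 go.py
python3 - <<'E'
from h import *
S=read_camera("side");T=read_camera("top"); o=np.zeros((480,800,3),np.uint8);o[:,:480]=cv2.resize(S[190:280,290:380],(480,480));o[:256,480:]=cv2.resize(T[180:260,250:350],(320,256))
cv2.imwrite("pics/half.png",o[:,:,::-1])
E
```

```text
t 10.03 p [ 0.5656 -0.1274  0.1297] yaw -75.07 f [-0.7  0.2  0.3] w 69.9 gf 0.0
```

View pics/half.png

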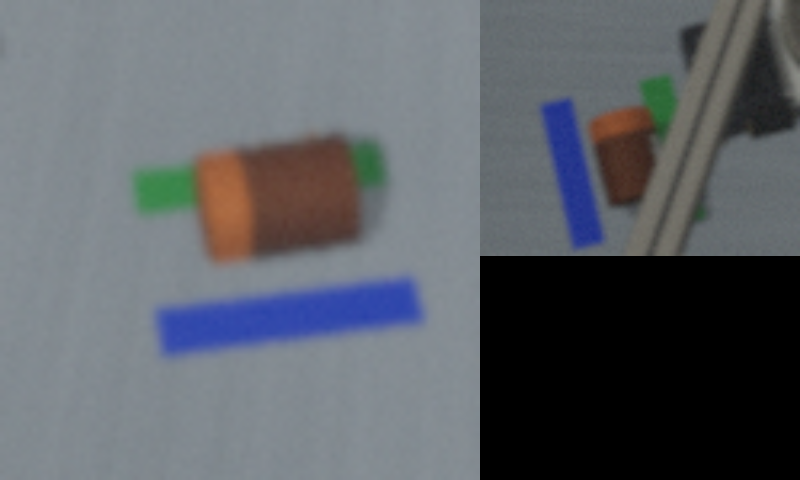

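Rolled halfway: the jar is at crop (280,200), amber up with the label turned away, still parallel to the tape. Measuring where it is.

```bash
cat > jar.py <<'E'
from h import *
S=read_camera("side"); h=cv2.cvtColor(S,cv2.COLOR_RGB2HSV)
k=((h[...,0]<16)|(h[...,0]>174))&(h[...,1]>75)
k=(k*255).astype(np.uint8); m=np.zeros_like(k); m[190:270,290:400]=k[190:270,290:400]
c=max(cv2.findContours(m,cv2.RETR_EXTERNAL,cv2.CHAIN_APPROX_NONE)[0],key=cv2.contourArea)[:,0]
r=cv2.minAreaRect(c.astype(np.float32)); P=onz("side",[r[0]],.025)[0]
b=onz("side",cv2.boxPoints(r),.025)
e=np.diff(b,axis=0)[:2,:2]; l=np.linalg.norm(e,axis=1); i=l.argmax()
X=np.array([np.cos(np.radians(15)),np.sin(np.radians(15))]);Y=np.array([-X[1],X[0]])
for n,o in(("blue",(.5173,.052)),("green",(.5377,-.0238))): d=P[:2]-o; print(n,"along %.4f across %.4f"%(d@X,d@Y))
print("P",np.round(P,4),"sizes",np.round(l,3),"dir",np.round(np.degrees(np.arctan2(e[i,1],e[i,0])),1))
E
python3 jar.py; python3 go.py .5287 .0115 .115 -75
```

```text
blue along -0.0027 across -0.0480
green along -0.0028 across 0.0305
P [0.5271 0.0049 0.025 ] sizes [0.07 0.06] dir -159.2
t 10.18 p [ 0.5652 -0.1248  0.1295] yaw -74.88 f [ 0.6  0.4 -0.1] w 69.8 gf 0.0
[ 0.002 -0.941  0.098] [-0.001  0.001  0.001] len mm 142
```

send_rows --pt "-0.5 0 -0.4 0 0 0 0" --pt "-0.5 0 -0.8 0 0 0 0" --pt "-0.5 0 -0.915 0.05 0 0 0" --pt "-0.5 0 -0.915 0.1 0 0 0" --pt "-0.5 0 -0.915 0.1 0 0 0"

```text
time: 10.8
tcp_pos: [0.5297, 0.0057, 0.1142]
eef_rot: [0.0, 0.991, 0.131, -0.001]
ft_force: [-0.3, -0.5, -0.4]
grip_width: 0.75
grasp_force: 0.0
```

```bash
python3 go.py .5292 .0076 .0110 -75; python3 go.py .5292 .0076 .0110 -75 .5369 -.0209 .0110 -75
```

```text
t 10.8 p [0.5297 0.0057 0.1142] yaw -74.91 f [-0.3 -0.5 -0.4] w 69.8 gf 0.0
[ 0.001 -0.013  0.688] [-0.     0.001  0.001] len mm 103
t 10.8 p [0.5297 0.0057 0.1142] yaw -74.91 f [-0.3 -0.5 -0.4] w 69.8 gf 0.0
[ 0.001 -0.013  0.688] [-0.     0.001  0.001] len mm 103
[0.    0.197 0.   ] [0. 0. 0.] len mm 30
```

send_rows --pt "-0.5 0 -0.013 0.25 0 0 0" --pt "-0.5 0 -0.013 0.5 0 0 0" --pt "-0.5 0 -0.013 0.65 0 0 0" --pt "-0.5 0 -0.013 0.685 0 0 0" --pt "-0.22 0 -0.013 0.685 0 0 0" --pt "-0.22 0 -0.013 0.685 0 0 0" --pt "-0.22 0 -0.013 0.685 0 0 0"

```text
time: 11.68
tcp_pos: [0.5306, 0.008, 0.0137]
eef_rot: [0.0, 0.991, 0.131, 0.001]
ft_force: [-0.1, 0.0, -0.7]
grip_width: 0.613
grasp_force: 0.0
```

```bash
python3 go.py .5369 -.0209 .0110 -75
```

```text
t 11.68 p [0.5306 0.008  0.0137] yaw -74.93 f [-0.1  0.  -0.7] w 57.0 gf 0.0
[-0.01   0.197  0.018] [ 0.    -0.001  0.001] len mm 30
```

send_rows --pt "-0.22 0 0.04 0 0 0 0" --pt "-0.22 0 0.08 0 0 0 0" --pt "-0.22 0 0.12 0 0 0 0" --pt "-0.22 0 0.15 0 0 0 0" --pt "-0.22 0 0.175 0 0 0 0" --pt "-0.22 0 0.19 0 0 0 0" --pt "-0.22 0 0.197 0 0 0 0" --pt "-0.22 0 0.197 0 0 0 0" --pt "-0.22 0 0.197 0 0 0 0" --pt "-0.22 0 0.197 0 0 0 0"

```text
time: 12.92
tcp_pos: [0.5373, -0.0203, 0.0125]
eef_rot: [-0.0, 0.991, 0.131, -0.0]
ft_force: [0.6, 0.6, 0.6]
grip_width: 0.608
grasp_force: 0.0
```

send_rows --pt "-0.22 0 0 0 0 0 0" --pt "-0.22 0 0 0 0 0 0" --pt "-0.45 0 0 0 0 0 0" --pt "-0.45 0 0 0 0 0 0" --pt "-0.45 0 0 0 0 0 0" --pt "-0.45 0 0 0 0 0 0" --pt "-0.45 0 0 0 0 0 0" --pt "-0.45 0 0 0 0 0 0"

```text
time: 13.92
tcp_pos: [0.5374, -0.0204, 0.0126]
eef_rot: [0.0, 0.991, 0.131, 0.0]
ft_force: [0.2, -0.3, 0.3]
grip_width: 0.72
grasp_force: 0.0
```

send_rows --pt "-0.45 0 0 -0.2 0 0 0" --pt "-0.45 0 0 -0.5 0 0 0" --pt "-1 0 0 -0.8 0 0 0" --pt "-1 0 0.4 -0.8 0 0 0" --pt "-1 0 0.8 -0.8 0 0 0" --pt "-1 0 0.95 -0.8 0 0 0"

```text
time: 14.68
tcp_pos: [0.5748, -0.161, 0.1327]
eef_rot: [0.0, 0.992, 0.13, 0.0]
ft_force: [0.3, 1.0, -0.4]
grip_width: 0.997
grasp_force: 0.0
```

```bash
python3 go.py; python3 jar.py
python3 - <<'E'
from h import *
S=read_camera("side"); cv2.imwrite("pics/green.png",cv2.resize(S[180:280,280:400],(600,500))[:,:,::-1])
E
```

```text
t 14.68 p [ 0.5748 -0.161   0.1327] yaw -75.06 f [ 0.3  1.  -0.4] w 92.7 gf 0.0
blue along -0.0017 across -0.0726
green along -0.0017 across 0.0059
P [ 0.5345 -0.0186  0.025 ] sizes [0.068 0.061] dir -167.0
```

View pics/green.png

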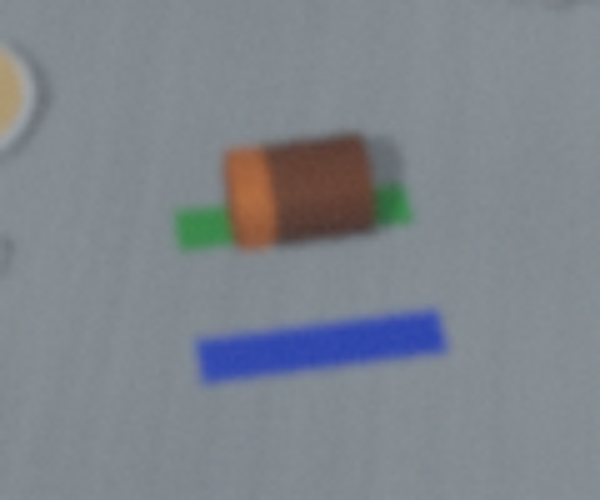

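The jar lies along the green tape with no label visible, a few mm towards blue. One top-view check before deciding on a nudge.

Run:
```python
from h import *
X=np.array([np.cos(np.radians(15)),np.sin(np.radians(15))]);Y=np.array([-X[1],X[0]])
T=read_camera("top");S=read_camera("side")
for n,im,zg,roi in(("top",T,(.5376,-.0224),(170,280,250,350)),("side",S,(.5378,-.0251),(180,270,290,400))):
    h=cv2.cvtColor(im,cv2.COLOR_RGB2HSV).astype(int); r0,r1,c0,c1=roi
    k=((h[...,0]<16)|(h[...,0]>170))&(h[...,1]>60); m=np.zeros(k.shape,np.uint8); m[r0:r1,c0:c1]=k[r0:r1,c0:c1]*255
    c=max(cv2.findContours(m,cv2.RETR_EXTERNAL,cv2.CHAIN_APPROX_NONE)[0],key=cv2.contourArea)[:,0].astype(float)
    q=onz(n,c,.025)[:,:2]-np.array(zg); a,b=q@X,q@Y
    print(n,"along",np.round([a.min(),a.max()],4),"across",np.round(np.percentile(b,[0,3,97,100]),4),"px",c.min(0),c.max(0))
# expected silhouettes for jar centred at (0,0) offset on green
t=np.linspace(0,2*np.pi,90)
for n,zg in(("top",(.5376,-.0224)),("side",(.5378,-.0251))):
    P=[np.r_[np.array(zg)+X*a+Y*.025*np.cos(u),.025+.025*np.sin(u)] for a in(-.033,.015) for u in t]
    q=onz(n,proj(n,np.array(P)),.025)[:,:2]-np.array(zg);print("exp",n,np.round([(q@Y).min(),(q@Y).max()],4))
```

```text
top along [-0.0331  0.0347] across [-0.0184 -0.0176  0.0293  0.0302] px [295. 211.] [319. 240.]
side along [-0.0375  0.0326] across [-0.0262 -0.0243  0.0352  0.0361] px [325. 208.] [353. 229.]
exp top [-0.025  0.025]
exp side [-0.0333  0.032 ]
```

Both views put the jar 5.8 mm from the green middle, inside 12.5 mm, with about 167° rolled. The jar centre is about (0.5355,−0.0185). Next I turn the tool to grip it by its ends.

```bash
python3 go.py .555 -.09 .14 -30 .5355 -.0185 .10 15 .5355 -.0185 .012 15
```

```text
t 14.88 p [ 0.5741 -0.1573  0.1321] yaw -74.96 f [-0.6 -0.  -0.4] w 93.0 gf 0.0
[-0.006 -0.466 -0.052] [-0.001  0.    -0.5  ] len mm 70
[ 0.348 -0.351  0.267] [ 0.   0.  -0.5] len mm 84
[0.    0.    0.587] [0. 0. 0.] len mm 88
```

send_rows --pt "-1 0 -0.15 -0.05 0 0 -0.11" --pt "-1 0 -0.3 -0.05 0 0 -0.22" --pt "-1 -0.006 -0.466 -0.052 0 0 -0.33" --pt "-1 -0.006 -0.466 -0.052 0 0 -0.44" --pt "-1 -0.006 -0.466 -0.052 0 0 -0.5" --pt "-1 -0.006 -0.466 -0.052 0 0 -0.5"

```text
time: 15.62
tcp_pos: [0.555, -0.0889, 0.1403]
eef_rot: [-0.0, 0.865, 0.501, 0.0]
ft_force: [0.0, 0.2, -0.1]
grip_width: 1.002
grasp_force: 0.0
```

send_rows --pt "-1 0.1 -0.1 0 0 0 -0.11" --pt "-1 0.2 -0.2 0 0 0 -0.22" --pt "-1 0.348 -0.351 0.1 0 0 -0.33" --pt "-1 0.348 -0.351 0.2 0 0 -0.44" --pt "-1 0.348 -0.351 0.267 0 0 -0.5" --pt "-1 0.348 -0.351 0.267 0 0 -0.5" --pt "-1 0.348 -0.351 0.267 0 0 -0.5"

```text
time: 16.5
tcp_pos: [0.5359, -0.0189, 0.1008]
eef_rot: [0.0, 0.609, 0.793, 0.0]
ft_force: [1.1, -0.0, -0.4]
grip_width: 0.998
grasp_force: 0.0
```

```bash
python3 go.py .5355 -.0185 .012 15
```

```text
t 16.5 p [ 0.5359 -0.0189  0.1008] yaw 14.91 f [ 1.1 -0.  -0.4] w 92.8 gf 0.0
[ 0.003 -0.002  0.592] [ 0.     0.    -0.001] len mm 89
```

send_rows --pt "-1 0.003 -0.002 0.2 0 0 0" --pt "-1 0.003 -0.002 0.4 0 0 0" --pt "-1 0.003 -0.002 0.55 0 0 0" --pt "-1 0.003 -0.002 0.592 0 0 0" --pt "-1 0.003 -0.002 0.592 0 0 0" --pt "-1 0.003 -0.002 0.592 0 0 0"

```text
time: 17.25
tcp_pos: [0.5365, -0.019, 0.013]
eef_rot: [0.001, 0.608, 0.794, 0.001]
ft_force: [-0.0, -0.6, 0.3]
grip_width: 0.997
grasp_force: 0.0
```

send_rows --pt "1 0 0 0 0 0 0" --pt "1 0 0 0 0 0 0" --pt "1 0 0 0 0 0 0" --pt "1 0 0 0 0 0 0" --pt "1 0 0 0 0 0 0" --pt "1 0 0 0 0 0 0"

```text
time: 18.0
tcp_pos: [0.5356, -0.0189, 0.0117]
eef_rot: [0.0, 0.608, 0.794, 0.0]
ft_force: [-0.4, -0.6, 3.1]
grip_width: 0.709
grasp_force: 29.9
```

```bash
python3 go.py .5355 -.0185 .15 15 .56 -.12 .17 5 .575 -.22 .17 -7.4 .5877 -.3036 .15 -7.4
```

```text
t 18.0 p [ 0.5356 -0.0189  0.0117] yaw 15.08 f [-0.4 -0.6  3.1] w 65.9 gf 29.9
[ 0.002  0.    -0.922] [0.    0.    0.001] len mm 138
[-0.696 -0.017 -0.133] [0.    0.    0.111] len mm 106
[-0.673  0.042  0.   ] [0.    0.    0.138] len mm 101
[-0.542  0.156  0.133] [0. 0. 0.] len mm 87
```

send_rows --pt "1 0 0 -0.1 0 0 0" --pt "1 0 0 -0.35 0 0 0" --pt "1 0 0 -0.65 0 0 0" --pt "1 0 0 -0.92 0 0 0" --pt "1 0 0 -0.92 0 0 0"

```text
time: 18.62
tcp_pos: [0.5381, -0.0192, 0.1546]
eef_rot: [0.003, 0.608, 0.794, 0.002]
ft_force: [0.6, 0.4, -0.8]
grip_width: 0.708
grasp_force: 29.9
```

send_rows --pt "1 -0.2 0 -0.1 0 0 0.05" --pt "1 -0.45 -0.01 -0.133 0 0 0.111" --pt "1 -0.696 -0.017 -0.133 0 0 0.111" --pt "1 -0.696 -0.017 -0.133 0 0 0.111"

```text
time: 19.12
tcp_pos: [0.5594, -0.1224, 0.1683]
eef_rot: [-0.001, 0.676, 0.737, -0.001]
ft_force: [-0.7, 0.1, -1.7]
grip_width: 0.711
grasp_force: 29.9
```

send_rows --pt "1 -0.25 0.02 0 0 0 0.07" --pt "1 -0.5 0.03 0 0 0 0.138" --pt "1 -0.673 0.042 0 0 0 0.138" --pt "1 -0.673 0.042 0 0 0 0.138"

```text
time: 19.62
tcp_pos: [0.5749, -0.2213, 0.1687]
eef_rot: [-0.001, 0.751, 0.661, -0.0]
ft_force: [-0.5, 0.8, -1.8]
grip_width: 0.705
grasp_force: 29.9
```

send_rows --pt "1 -0.2 0.06 0 0 0 0" --pt "1 -0.4 0.12 0.08 0 0 0" --pt "1 -0.542 0.156 0.133 0 0 0" --pt "1 -0.542 0.156 0.133 0 0 0" --pt "1 -0.542 0.156 0.133 0 0 0"

```text
time: 20.25
tcp_pos: [0.5882, -0.3029, 0.1494]
eef_rot: [-0.0, 0.751, 0.661, 0.0]
ft_force: [0.4, -0.1, -2.2]
grip_width: 0.71
grasp_force: 29.9
```

```bash
python3 go.py .5877 -.3036 .12 -7.4
python3 - <<'E'
from h import *
S=read_camera("side");T=read_camera("top"); o=np.zeros((420,800,3),np.uint8);o[:,:420]=cv2.resize(S[50:190,240:415],(525,420))[:,:420];o[:,420:]=cv2.resize(T[120:280,370:515],(380,420))
cv2.imwrite("pics/mix.png",o[:,:,::-1])
E
```

```text
t 20.25 p [ 0.5882 -0.3029  0.1494] yaw -7.28 f [ 0.4 -0.1 -2.2] w 66.0 gf 29.9
[-0.005 -0.002  0.196] [-0.    -0.001  0.001] len mm 29
```

View pics/mix.png

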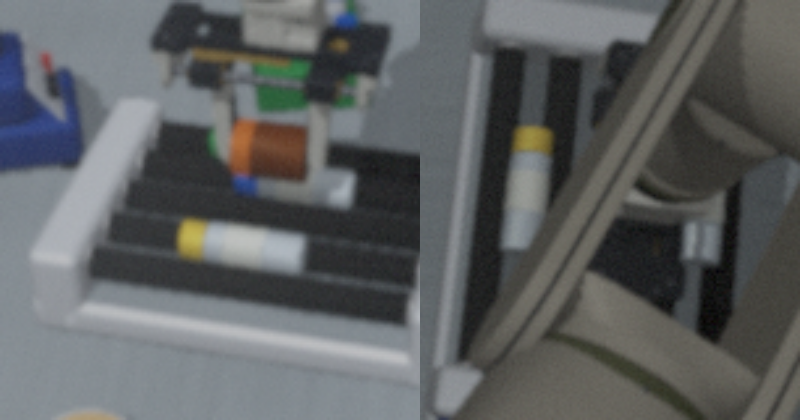

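The jar hangs level over the mixer, amber up, at side crop (270,148). I'll measure it against the yellow-capped tube, which lies 52 mm from the empty groove, in the same side view.

```bash
python3 - <<'E'
from h import *
th=np.radians(-7.42);d=np.array([np.cos(th),np.sin(th)]);n=np.array([-d[1],d[0]])
S=read_camera("side");z=observe()["tcp_pos"][2]+.013
def ext(lo,hi,roi,zz,im,cam):
    h=cv2.cvtColor(im,cv2.COLOR_RGB2HSV);k=cv2.inRange(h,np.array(lo),np.array(hi));m=np.zeros_like(k);r0,r1,c0,c1=roi;m[r0:r1,c0:c1]=k[r0:r1,c0:c1]
    c=max(cv2.findContours(m,cv2.RETR_EXTERNAL,cv2.CHAIN_APPROX_NONE)[0],key=cv2.contourArea)[:,0].astype(float)
    q=onz(cam,c,zz)[:,:2]; return [np.round(v,4) for v in((q@n).min(),(q@n).max(),(q@d).min(),(q@d).max())],c.min(0),c.max(0)
t=np.linspace(0,2*np.pi,90)
def exp(cam,a,s,r,zz,L):  # silhouette extents offset of a disc set with axis at across s
    P=np.array([np.r_[d*(a+l)+n*(s+r*np.cos(u)),zz+r*np.sin(u)] for l in(-L,L) for u in t]); q=onz(cam,proj(cam,P),zz)[:,:2]@n; return np.round((q.min(),q.max()),4)
print("jar body side",ext((0,60,30),(20,255,255),(85,118,320,348),z,S,"side"),"exp",exp("side",.622,-.2253,.025,z,.02))
print("tube yellow side",ext((18,110,80),(34,255,255),(115,145,290,325),.092,S,"side"),"exp",exp("side",.70,-.1733,.018,.092,.01))
T=cv2.imread("pics/top0.png")[:,:,::-1].copy();S0=cv2.imread("pics/side0.png")[:,:,::-1].copy()
print("tube top",ext((18,110,60),(34,255,255),(160,190,400,425),.092,T,"top"),"exp",exp("top",.70,-.1733,.018,.092,.01))
E
python3 go.py
```

```text
jar body side ([np.float64(-0.2697), np.float64(-0.1895), np.float64(0.5875), np.float64(0.6603)], array([320.,  89.]), array([341., 109.])) exp [-0.2704 -0.183 ]
tube yellow side ([np.float64(-0.2049), np.float64(-0.1524), np.float64(0.6703), np.float64(0.6981)], array([299., 123.]), array([307., 135.])) exp [-0.2022 -0.1455]
tube top ([np.float64(-0.1909), np.float64(-0.1552), np.float64(0.6722), np.float64(0.6941)], array([405., 169.]), array([420., 177.])) exp [-0.1917 -0.1551]
t 20.4 p [ 0.5885 -0.303   0.1501] yaw -7.27 f [-0.3 -0.2 -1. ] w 66.1 gf 29.9
```

The jar is within about 2 mm of the groove line. Lowering.

send_rows --pt "1 -0.005 0 0.1 0 0 0" --pt "1 -0.005 0 0.2 0 0 0" --pt "1 -0.005 0 0.3 0 0 0" --pt "1 -0.005 0 0.34 0 0 0" --pt "1 -0.005 0 0.365 0 0 0" --pt "1 -0.005 0 0.365 0 0 0" --pt "1 -0.005 0 0.365 0 0 0"

```text
time: 21.28
tcp_pos: [0.5885, -0.3049, 0.0955]
eef_rot: [0.001, 0.751, 0.66, 0.0]
ft_force: [-0.1, -0.1, -1.0]
grip_width: 0.712
grasp_force: 29.9
```

```bash
python3 go.py .5877 -.3040 .089 -7.4
```

```text
t 21.27 p [ 0.5885 -0.3049  0.0955] yaw -7.33 f [-0.1 -0.1 -1. ] w 66.2 gf 29.9
[ 0.006 -0.006  0.043] [0.001 0.    0.001] len mm 7
```

send_rows --pt "1 0.004 0 0.01 0 0 0" --pt "1 0.004 0 0.02 0 0 0" --pt "1 0.004 0 0.027 0 0 0" --pt "1 0.004 0 0.027 0 0 0"

```text
time: 21.78
tcp_pos: [0.588, -0.304, 0.0905]
eef_rot: [-0.0, 0.751, 0.66, -0.0]
ft_force: [0.5, 0.2, -1.1]
grip_width: 0.708
grasp_force: 29.9
```

```bash
python3 go.py .5877 -.3040 .089 -7.4
```

```text
t 21.77 p [ 0.588  -0.304   0.0905] yaw -7.33 f [ 0.5  0.2 -1.1] w 65.9 gf 29.9
[-0.    -0.002  0.01 ] [-0.    -0.     0.001] len mm 2
```

send_rows --pt "1 0 0 0.006 0 0 0" --pt "1 0 0 0.012 0 0 0" --pt "1 0 0 0.012 0 0 0" --pt "1 0 0 0.012 0 0 0"

```text
time: 22.28
tcp_pos: [0.5882, -0.3042, 0.0893]
eef_rot: [0.0, 0.751, 0.66, 0.0]
ft_force: [-2.3, 0.6, 3.6]
grip_width: 0.707
grasp_force: 29.9
```

```bash
python3 go.py .5877 -.3040 .089 -7.4
```

```text
t 22.27 p [ 0.5882 -0.3042  0.0893] yaw -7.34 f [-2.3  0.6  3.6] w 65.7 gf 29.9
[ 0.001 -0.003  0.002] [0.    0.    0.001] len mm 1
```

Seated: about 5 N upward, little side force, height as expected. Releasing and raising.

send_rows --pt "1 0 0 0.003 0 0 0" --pt "1 0 0 0.003 0 0 0" --pt "-1 0 0 0.003 0 0 0" --pt "-1 0 0 0.003 0 0 0" --pt "-1 0 0 0.003 0 0 0" --pt "-1 0 0 0.003 0 0 0" --pt "-1 0 0 0.003 0 0 0" --pt "-1 0 0 0 0 0 0"

```text
time: 23.28
tcp_pos: [0.5881, -0.3041, 0.0889]
eef_rot: [-0.0, 0.751, 0.66, -0.0]
ft_force: [0.6, -0.4, 0.3]
grip_width: 0.999
grasp_force: 0.0
```

send_rows --pt "-1 0 0 -0.1 0 0 0" --pt "-1 0 0 -0.3 0 0 0" --pt "-1 0 0 -0.6 0 0 0" --pt "-1 0 0 -0.9 0 0 0" --pt "-1 0 0 -1 0 0 0" --pt "-1 0 0 -1 0 0 0"

```text
time: 24.02
tcp_pos: [0.5887, -0.3045, 0.2406]
eef_rot: [0.001, 0.751, 0.66, 0.0]
ft_force: [0.1, -0.2, -0.2]
grip_width: 0.999
grasp_force: 0.0
```

```bash
python3 go.py
python3 - <<'E'
from h import *
S=read_camera("side");cv2.imwrite("pics/end.png",cv2.resize(S[70:190,240:420],(720,480))[:,:,::-1])
E
```

```text
t 24.02 p [ 0.5887 -0.3045  0.2406] yaw -7.33 f [ 0.1 -0.2 -0.2] w 92.9 gf 0.0
```

View pics/end.png

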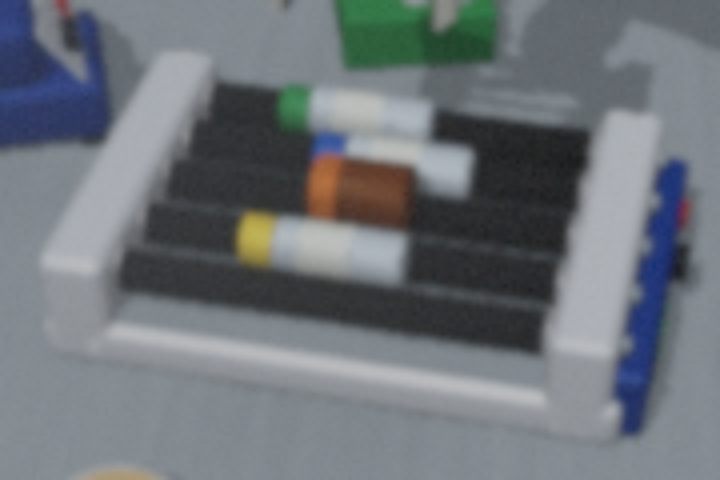

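The jar lies in the empty groove at crop (360,190), parallel to the rollers. The tubes are in place and the gripper is clear. Handing in.

```bash
python3 -c "from plant import job_done; print(job_done())"
```

```text
the job is handed in; nothing more can be done
None
```

I handed the job in after about 24 s of robot time: the jar was laid on blue label up, rolled to green (about 5.8 mm off the tape's middle, roughly 167° turned), and now lies released in the mixer's empty groove; the hand-in returned no verdict, and I did not re-check the spare jar, dish, marker or scissors at the end.

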